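# Ink a stamp and hold the roller clear

### The arm

A 6-joint arm with a two-finger parallel gripper is mounted at the origin on the work surface. World frame = base frame: x ahead of the robot, y to its left, z up, the work surface at z = 0. Lengths are in m, angles in degrees, forces in N, time in s.
With the tool pointing down it reaches from about 0.425 to 1.125 m from the base axis. Payload 14.9 kg.
Tool frame: the origin (TCP) lies at the very end of the fingers, on their centre line; the grasp point (between the pads) lies 19 mm behind it; z points along the fingers, y is the line along which they close (so a half turn about z gives the same grasp; the last joint's range is limited). The gripper opens to 91 mm and grips with 3 to 60 N. Pads are 32 mm wide; open, the fingers measure 118 mm over their backs; the gripper's body (76 mm by 178 mm) begins 60 mm behind the grasp point.
Start: joints at [-69.975, 21.709, 99.362, -0, 58.929, -1.908], TCP at [0.261, -0.649, 0.214] pointing down, gripper open.
Joint ranges: [-158.91, 158.91], [-42.39, 125.64], [0.06, 152.35], [-60.88, 240.88], [17.5, 164.5], [-176.32, 176.32]. Speed limits (degrees/s): [108.29, 108.29, 136.94, 180, 180, 180].

### API

Orientations are given as [roll, pitch, yaw] about the fixed x, y, z axes, in that order (R = Rz(yaw) Ry(pitch) Rx(roll)).
In Python, from plant import telemetry, read_camera, arm gives the robot as it stands.
- The arm moves only by the shell command python3 -m creep 'ROWS' [FORCE]. ROWS is a JSON object whose one key "motion" holds a list of rows, each a list of 3 entries, a list of its own where there are three numbers: the opening, from -1 (shut) to 1 (fully open), then the shift along the tool's x, y, z in cm, then the turn about the tool's z in degrees. A call has 1 to 10 rows; each row shifts and turns the commanded pose from where the row before left it, along the tool's axes as they then stand; what a row does not reach is not made up. A row lasts 1/10 s, in which the tool goes at most 50 mm and 8.59 degrees, less where a joint would pass 70% of its speed; a pose out of reach is approached as far as the arm can. A call is refused whole if a number of a shift passes 5 or a number of a turn 8.59, either way. A call with a gripper value outside its range is refused whole. The fingers move at their own pace and stop on an object; FORCE is the grip in N (left out, the last holds). Time passes only in rows, so rows that do not move let the fingers close. It gives the time, the measured TCP pose, the force, the opening and the grip force at its end, in the units of the state.
- telemetry.state(): the state, without advancing time (a new reading comes with each control period).
- read_camera(name): name is "scene" or "top" or "wrist"; returns a dict with "color" (400x640x3 uint8, blue, green, red), "K" (3x3 intrinsics, pixels), "rvec" (rotation vector, rad) and "tvec" (3), from world to camera coordinates, as OpenCV has them. Camera axes: x right, y down, z forward; pixel columns grow to the right and rows downward; lengths in m; the calibration is good to about 2 mm. A picture is of the moment at which its call begins. There is no depth.
- arm.finish_job(): hands the job in; it is judged then, once.
The state is a dict: "t": time; "joint_pos": joint angles; "qd": joint speeds; "joint_efforts": joint torques, N m; "eef_pos": TCP position; "tool_rot": TCP orientation; "contact_force": force on the tool from outside, world axes, zero at the start; "wrist_torque": the same for the moment, N m; "grip_width": finger opening in m; "gripper_force": force on a finger pad.
Only numpy, scipy, OpenCV 4.12 (cv2) and the standard library are available. Lean on these libraries where they do the work, as an engineer would, in place of code of your own. Each camera call takes 0.05 s, during which the arm holds its last target. There are 200 camera calls.

### The job

Set the stamp with the red rubber face into the pocket of the inking jig, rubber face up and fully down in the pocket, and let go of it. Then take the black handle of the spring-return ink roller, pull it over the stamp until its orange pointer is level with the yellow clip, and finish while holding it there (it springs back if let go), so that I can lay the paper on the inked stamp. Leave the clip and everything else on the table where they are.

Things in the scene. Friction and masses are not known exactly. Their poses are not given: they have to be found in the camera images.
- red_stamp: wooden stamp block with a RED rubber face, 44 mm (its x) by 64 mm (its y) by 36 mm high, about 90 g, lying rubber face up on the table; the top 6 mm is rubber, set in 2 mm from the wood's sides. Origin: centre of the underside; z points up through the rubber. Fits the pocket either way round (half turn)
- pocket (a point): centre of the pocket floor, 10 mm above the table, in the jig (fixed grey board 280 x 170 x 10 mm). Pocket 48 mm (x) by 68 mm (y) inside a rim 8 mm wide and 8 mm high. z up; the roller is pulled along -x. Rails 26 mm high run along x, 55 to 65 mm to either side. A seated stamp stands 28 mm out of the rim; the roller passes 2 mm above it
- inker (a joint): travel of the ink roller carriage along the rails in m: 0 at home (roller 85 mm beyond the pocket's centre, on its +x side), growing as it is pulled along the pocket's -x axis; stop at 0.19. A spring pulls it home with about 1.7 N at 0 and 55 N more per metre (about 11 N near the clip)
- handle (a point): point on the upright black handle of the roller carriage, 112 mm above the table, 20 mm under the handle's top. The handle is 16 mm thick along the pull (x), 36 mm wide (y), and stands free from 88 to 132 mm above the table, on a white bridge. Axes as the pocket's. The carriage (dark roller, white side plates) is 30 mm long (x), 128 mm wide (y)
- pointer (a point): tip of the orange pointer, a 3 mm wide bar sticking out to the +y side of the carriage, 32 mm above the table; level with the handle's middle along x; moves with the carriage. Axes as the pocket's
- mark (a point): centre of the top of the yellow clip on the jig's +y edge: 12 mm (x), 16 mm (y), 10 mm high, top 20 mm above the table, 77 mm beside the pocket's middle line. It sits 130 to 175 mm from the pointer's home along the pull, another place each time; the pointer passes above it. It only slides if pushed with 8 N; leave it. Axes as the pocket's
- blue_stamp: decoy stamp: the same block as red_stamp (44 x 64 x 36 mm) but with a BLUE rubber face; origin at the centre of its underside. Not wanted; leave it
- small_stamp: small square wooden stamp 34 x 34 x 30 mm with a green face; origin under its centre; leave it
- jar_green: small paint jar with a green label, 32 mm across, 55 mm high; origin under its centre; leave it
- jar_pink: small paint jar with a copper-pink label, 32 mm across, 55 mm high; origin under its centre; leave it
- bottle: closed yellow bottle, 48 mm across, 120 mm high; origin under its centre; leave it
- saucer: blue china saucer, 100 mm across, 18 mm high; origin under its centre; leave it
- brush: flat brush with a wooden handle, about 180 mm long, lying on the table; leave it

How it is judged (in metres and radians):
On the way:
1. the red stamp sits fully down in the pocket, rubber up, let go, with the roller still at home (horizontal distance between red_stamp and pocket below 0.006 m and z of red_stamp in the frame of pocket between -0.003 and 0.003 m and angle between red_stamp's own z axis and vertical below 0.06 rad and angle between the y axis of red_stamp and the y axis of pocket, either way round below 0.12 rad and contact force between the fingers and red_stamp below 0.2 N and value of joint inker below 0.02 m), for 0.2 s.
At the end, for the whole second after the job is handed in: red stamp in the pocket (6 mm of centre, 0.12 rad, 3 mm of floor, rubber up within 0.06 rad); fingers alone hold the roller carriage still (over 2 N) with the pointer within 7 mm of the clip's middle along the pull; clip within 5 mm of its start (horizontal distance between red_stamp and pocket below 0.006 m and z of red_stamp in the frame of pocket between -0.003 and 0.003 m and angle between red_stamp's own z axis and vertical below 0.06 rad and angle between the y axis of red_stamp and the y axis of pocket, either way round below 0.12 rad and x of pointer in the frame of mark between -0.007 and 0.007 m and velocity of joint inker between -0.01 and 0.01 m/s and contact force between the fingers and inker above 2 N and contact force between each of red_stamp, blue_stamp, small_stamp, jar_green, jar_pink, bottle, saucer, brush and inker below 0.5 N and distance of mark from where it was at the start of the episode below 0.005 m); the arm keeps its last pose, push and grip.
It fails at once if another thing on the table is moved more than 30 mm (distance of any of blue_stamp, small_stamp, jar_green, jar_pink, bottle, saucer, brush from where it was at the start of the episode above 0.03 m).
It also fails if it takes over 48 s, if anything falls off the work surface, if the arm or the gripper's body presses on something with over 40 N, if the wrist force passes 120 N, or if a joint passes its speed limit or range.

## Working session

There is one attempt and no reset: what is moved stays moved. The work goes in short steps, Python scripts to look and compute and a shell command to move; the robot and the scene stay as the last step left them, time stands still between calls to the robot, and variables do not carry over. Pictures are saved under pics/ and viewed, at most 10 in all, crops included, and the job is handed in when it is done.

```bash
mkdir -p pics; python3 - <<'E'
from plant import telemetry, read_camera
import cv2
for n in ("scene","top"):
    c=read_camera(n); cv2.imwrite(f"pics/{n}0.png",c["color"]); print(n,c["K"].tolist(),c["rvec"],c["tvec"])
print(telemetry.state())
E
```

```text
scene [[453.61033422273067, 0.0, 316.5293763157617], [0.0, 453.61033422273067, 199.5680330499665], [0.0, 0.0, 1.0]] [ 2.1089135   0.70792692 -0.33354432] [-0.46332922 -0.13125     1.73076934]
top [[470.9637648507893, 0.0, 314.9526279335514], [0.0, 470.9637648507893, 203.0896033538324], [0.0, 0.0, 1.0]] [ 2.18376272 -2.18583572  0.09120537] [4.03404377e-05 6.00475125e-01 1.55911053e+00]
{'t': 0.1, 'joint_pos': array([-6.99749035e+01,  2.17351895e+01,  9.93937734e+01, -4.74649444e-04,
        5.89307839e+01, -1.91029085e+00]), 'qd': array([-0.01707446, -0.07669194, -0.1451108 ,  0.0303438 ,  0.0054247 ,
        0.0531804 ]), 'joint_efforts': array([ 2.26158329e-03, -7.65033960e+01, -4.35291946e+01,  6.52866228e-02,
        3.97996092e-02, -1.97166946e-05]), 'eef_pos': array([ 0.26132811, -0.64897852,  0.21334472]), 'tool_rot': array([-1.79940273e+02, -1.58556672e-03,  2.19356317e+01]), 'contact_force': array([-0.33407359,  0.83849374, -0.29252486]), 'wrist_torque': array([ 0.01554033,  0.01900012, -0.04795061]), 'gripper_force': 0.0, 'grip_width': 0.09108645599043837}
```

View pics/top0.png

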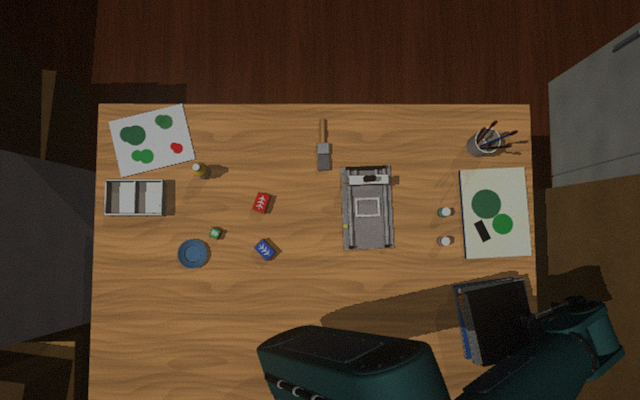

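View pics/scene0.png

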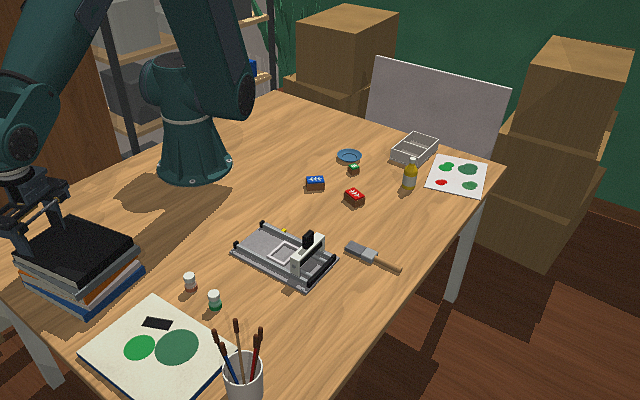

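The top view shows the red stamp at (261,203), blue at (265,250) and small green at (215,232). The jig is centred near (368,207), with the roller home at (370,179), the handle far from the robot, and the yellow clip at (346,226).

```bash
cat > h.py <<'E'
from plant import telemetry, read_camera
import cv2, numpy as np
def ray(c,uv,z):
    R=cv2.Rodrigues(np.array(c["rvec"],float))[0]; t=np.array(c["tvec"],float).ravel()
    uv=np.atleast_2d(np.asarray(uv,float))
    d=np.c_[uv,np.ones(len(uv))]@np.linalg.inv(np.array(c["K"])).T@R
    o=-R.T@t
    return (o+d*((z-o[2])/d[:,2])[:,None])[:,:2]
def proj(c,P):
    return cv2.projectPoints(np.array(P,float).reshape(-1,3),np.array(c["rvec"],float),np.array(c["tvec"],float),np.array(c["K"]),None)[0][:,0]
def mask(c,h0,h1,s=120,v=60):
    return cv2.inRange(cv2.cvtColor(c["color"],cv2.COLOR_BGR2HSV),(h0,s,v),(h1,255,255))
def blobs(m,amin=8):
    cs=cv2.findContours(m,cv2.RETR_EXTERNAL,cv2.CHAIN_APPROX_NONE)[0]
    return sorted([k for k in cs if cv2.contourArea(k)>=amin],key=cv2.contourArea,reverse=True)
def rect(c,k,z):
    p=ray(c,k[:,0],z); r=cv2.minAreaRect((p*1000).astype(np.float32)); return r
def rot(): 
    s=telemetry.state(); return s["eef_pos"].round(4),s["tool_rot"].round(2),s["grip_width"],s["t"]
E
python3 - <<'E'
from h import *
c=read_camera("top")
m=mask(c,0,6,150,80)|mask(c,174,180,150,80)
for k in blobs(m): print("red",k[:,0].mean(0),rect(c,k,.036))
for k in blobs(mask(c,22,34,140,90),3): print("yel",k[:,0].mean(0),ray(c,[k[:,0].mean(0)],.02))
g=cv2.cvtColor(c["color"],cv2.COLOR_BGR2HSV)
m=((g[...,1]<50)).astype(np.uint8)*255; m2=np.zeros_like(m); m2[155:260,330:405]=m[155:260,330:405]
for k in blobs(m2,300): print("jig",rect(c,k,.01))
im=c["color"][155:260,330:405]; cv2.imwrite("pics/jig.png",cv2.resize(im,None,fx=5.5,fy=5.5,interpolation=cv2.INTER_CUBIC))
E
```

```text
red [260.86538462 202.11538462] ((602.939208984375, 179.93841552734375), (41.1929931640625, 60.21647262573242), 71.96896362304688)
red [176.10714286 147.28571429] ((787.0344848632812, 465.91363525390625), (30.589570999145508, 33.95795440673828), 0.0031280680559575558)
yel [197.   172.64] [[0.70420064 0.39785686]]
yel [345. 226.] [[ 0.52355066 -0.10128115]]
jig ((587.8089599609375, -176.51239013671875), (275.6683349609375, 169.0529327392578), 2.16363525390625)
```

View pics/jig.png

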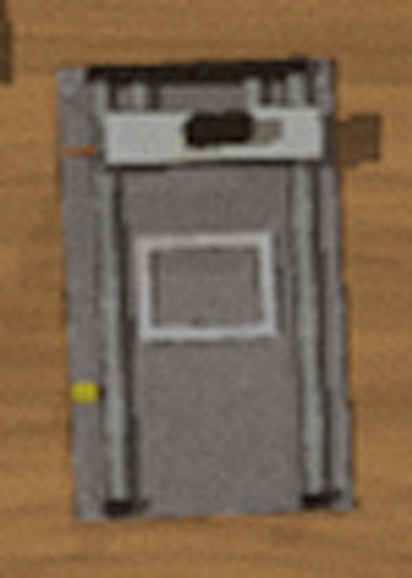

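The crop shows the jig turned about 2°. The pocket rim is at about (207,287) in the crop, the orange pointer at (80,151) and the yellow clip at (84,391). I'll grip the stamp across its 64 mm side so the gripper body clears the handle. Next move is to above the stamp.

```bash
python3 -m creep '{"motion":[[1,[3.48,-3.57,0],0],[1,[3.48,-3.57,0],0],[1,[3.48,-3.57,0],0],[1,[3.48,-3.57,0],0],[1,[3.48,-3.57,0],0],[1,[3.48,-3.57,0],0],[1,[3.48,-3.57,0],0],[1,[3.48,-3.57,0],0],[1,[3.48,-3.57,0],0]]}' 40
python3 -m creep '{"motion":[[1,[3.48,-3.57,0],0],[1,[3.48,-3.57,0],0],[1,[3.48,-3.57,0],0],[1,[3.48,-3.57,0],0],[1,[3.48,-3.57,0],0],[1,[3.48,-3.57,0],0],[1,[3.48,-3.57,0],0],[1,[3.48,-3.57,0],0],[1,[3.48,-3.57,0],0]]}'
python3 -m creep '{"motion":[[1,[0,0,0],-8.35],[1,[0,0,0],-8.35],[1,[0,0,0],-8.35],[1,[0,0,0],-8.35],[1,[0,0,0],-8.35],[1,[0,0,0],-8.35],[1,[0,0,0],0],[1,[0,0,0],0]]}'
cat >> h.py <<'E'
def go(x,y,z,yaw):
    s=telemetry.state(); p=s["eef_pos"]; a=np.deg2rad(s["tool_rot"][2]); d=np.array([x,y,z])-p
    print("at",p.round(4),s["tool_rot"].round(2),"shift cm",round(100*(d[0]*np.cos(a)+d[1]*np.sin(a)),2),round(100*(d[0]*np.sin(a)-d[1]*np.cos(a)),2),round(-100*d[2],2),"turn",round((s["tool_rot"][2]-yaw+180)%360-180,2))
E
python3 - <<'E'
from h import *
c=read_camera("wrist"); cv2.imwrite("pics/w1.png",c["color"])
m=mask(c,0,6,150,60)|mask(c,174,180,150,60)
for k in blobs(m,100): print("red",k[:,0].mean(0),rect(c,k,.036))
go(.603,.18,.1,72)
E
```

```text
t: 1.05
eef_pos: [0.4322, -0.2324, 0.214]
tool_rot: [180.0, -0.0, 21.9]
contact_force: [0.5, -0.2, 0.5]
grip_width: 0.0912
gripper_force: 0.0
t: 1.95
eef_pos: [0.6028, 0.1829, 0.2138]
tool_rot: [180.0, 0.0, 21.9]
contact_force: [0.5, -0.9, 0.6]
grip_width: 0.0912
gripper_force: 0.0
t: 2.75
eef_pos: [0.6024, 0.1807, 0.2137]
tool_rot: [-180.0, 0.0, 71.8]
contact_force: [1.0, -0.2, -0.5]
grip_width: 0.0913
gripper_force: 0.0
red [321.23899371 183.01886792] ((602.7842407226562, 180.89089965820312), (39.670204162597656, 60.13792037963867), 71.66271209716797)
at [0.6024 0.1807 0.2138] [-179.99    0.     71.79] shift cm -0.05 0.08 11.38 turn -0.21
```

View pics/w1.png

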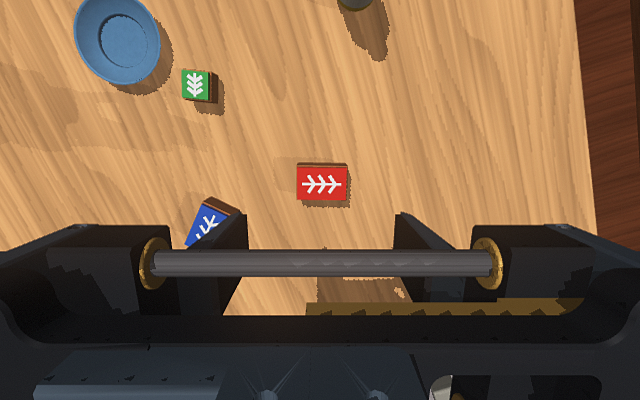

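The wrist view shows the red stamp centred near (322,184), aligned with the fingers and clear of the blue one. I'll descend and grip.

```bash
python3 -m creep '{"motion":[[1,[0,0,4.5],0],[1,[0,0,4.5],0],[1,[0,0,4.5],0],[1,[0,0,3.5],0],[1,[0,0,2],0],[1,[0,0,1.15],0],[1,[0,0,0],0],[1,[0,0,0],0]]}' 
python3 -m creep '{"motion":[[-1,[0,0,0],0],[-1,[0,0,0],0],[-1,[0,0,0],0],[-1,[0,0,0],0],[-1,[0,0,0],0],[-1,[0,0,0],0],[-1,[0,0,0],0],[-1,[0,0,0],0]]}' 25
```

```text
t: 3.6
eef_pos: [0.6031, 0.1809, 0.0133]
tool_rot: [180.0, -0.0, 72.0]
contact_force: [-0.0, 0.4, -0.5]
grip_width: 0.0914
gripper_force: 0.0
t: 4.4
eef_pos: [0.6028, 0.1808, 0.013]
tool_rot: [180.0, -0.0, 72.0]
contact_force: [-1.4, -0.4, 8.0]
grip_width: 0.0642
gripper_force: 24.9
```

```bash
python3 -m creep '{"motion":[[-1,[0,0,-1.5],0],[-1,[0,0,-4],0],[-1,[0,0,-5],0],[-1,[0,0,-5],0],[-1,[0,0,-1.5],0],[-1,[-2.4,0.1,0],0],[-1,[-4.2,0.1,0],0],[-1,[-5,0.1,0],0],[-1,[-5,0.1,0],0],[-1,[-5,0.1,0],0]]}'
python3 -m creep '{"motion":[[-1,[-5,0.1,0],0],[-1,[-4.5,0.2,0],0],[-1,[-3.5,0.2,0],0],[-1,[-2,0.2,0],0],[-1,[0,0,0],7.75],[-1,[0,0,0],7.75],[-1,[0,0,0],7.75],[-1,[0,0,0],7.75],[-1,[0,0,0],7.75]]}'
python3 -m creep '{"motion":[[-1,[0,0,0],7.75],[-1,[0,0,0],7.75],[-1,[0,0,0],7.75],[-1,[0,0,0],7.75],[-1,[0,0,0],0],[-1,[0,0,0],0]]}'
python3 - <<'E'
from h import *
c=read_camera("wrist"); cv2.imwrite("pics/w2.png",c["color"]); np.savez("w2.npz",**c)
go(.588,-.1765,.17,2.2)
for k in blobs(mask(c,22,34,140,90),20): print("yel",rect(c,k,.02))
for k in blobs(mask(c,5,20,180,90),20): print("or",rect(c,k,.032))
print(proj(c,[[.588,-.1765,.018]]))
E
```

```text
t: 5.4
eef_pos: [0.5395, -0.0278, 0.1827]
tool_rot: [180.0, 0.0, 72.1]
contact_force: [1.3, -0.8, -0.3]
grip_width: 0.0638
gripper_force: 24.9
t: 6.3
eef_pos: [0.5007, -0.171, 0.1826]
tool_rot: [-180.0, 0.0, 33.0]
contact_force: [-0.5, 0.2, -2.2]
grip_width: 0.0638
gripper_force: 24.9
t: 6.9
eef_pos: [0.5008, -0.171, 0.1825]
tool_rot: [-180.0, 0.0, 2.5]
contact_force: [1.1, -0.0, -0.8]
grip_width: 0.0639
gripper_force: 24.9
at [ 0.5009 -0.1711  0.1825] [-180.     0.     2.5] shift cm 8.68 0.92 1.25 turn 0.3
yel ((523.8841552734375, -102.22588348388672), (10.313075065612793, 15.143800735473633), 2.3988802433013916)
or ((669.28125, -96.32524108886719), (1.7488563060760498, 9.920677185058594), 2.4094202518463135)
[[329.07280618 107.93420295]]
```

View pics/w2.png

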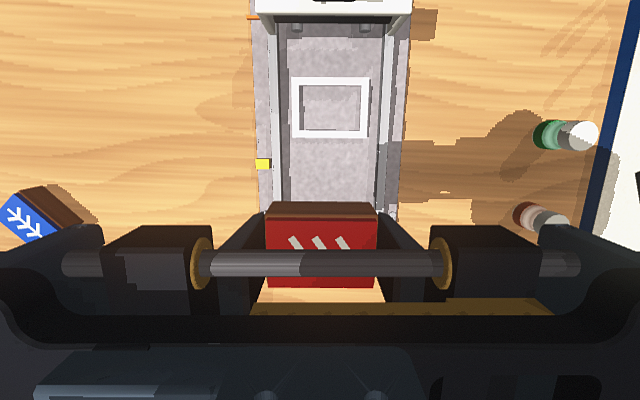

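The rim is clear, with outer corners at about (291,77) and (370,138). The clip is at (263,163) and the pointer at (254,17). I'll measure the rim and the held stamp.

```bash
python3 - <<'E'
from h import *
c=dict(np.load("w2.npz")); im=c["color"]
g=cv2.cvtColor(im,cv2.COLOR_BGR2GRAY); h=cv2.cvtColor(im,cv2.COLOR_BGR2HSV)
for th in (205,220,235):
    m=np.zeros_like(g); m[68:148,286:376]=((g>th)&(h[...,1]<40))[68:148,286:376]*255
    k=blobs(m,200)
    for q in k[:1]: print(th,rect(c,q,.018))
m=mask(c,0,6,150,60)|mask(c,174,180,150,60); m[:195]=0
k=blobs(m,300)[0]; p=ray(c,k[:,0],.0175+.188); print(p.max(0),p.min(0))
r=k[:,0]; e=r[(r[:,1]<r[:,1].min()+14)]
for col in (275,300,320,340,365):
    rr=np.where(m[:,col]>0)[0].min(); print(col,rr,ray(c,[[col,rr]],.1825-.013+.036))
rows=slice(225,238)
for rw in (228,236):
    cc=np.where(m[rw]>0)[0]; print(rw,ray(c,[[cc.min(),rw],[cc.max()+1,rw]],.2055))
E
```

```text
205 ((583.2728271484375, -177.93923950195312), (73.04973602294922, 86.31734466552734), 2.4055049419403076)
220 ((588.1319580078125, -176.7998046875), (64.18309020996094, 84.04505157470703), 1.7507538795471191)
235 ((588.2327880859375, -176.79620361328125), (63.048580169677734, 83.65119171142578), 2.4012224674224854)
[ 0.5226953  -0.14042807] [ 0.50313932 -0.2001785 ]
275 217 [[ 0.52103753 -0.14574604]]
300 218 [[ 0.52103522 -0.158978  ]]
320 218 [[ 0.52147788 -0.16956272]]
340 218 [[ 0.52192056 -0.18014806]]
365 218 [[ 0.52247394 -0.19338058]]
228 [[ 0.51464817 -0.14042807]
 [ 0.51714837 -0.20023457]]
236 [[ 0.51010787 -0.14094296]
 [ 0.51260288 -0.20064272]]
```

```bash
python3 -m creep '{"motion":[[-1,[2.2,0.25,0],0.15],[-1,[4.2,0.45,0],0],[-1,[2.26,0.25,0],0],[-1,[0,0,0],0],[-1,[0,0,0],0]]}'
python3 - <<'E'
from h import *
c=dict(np.load("w2.npz")); R=cv2.Rodrigues(c["rvec"])[0]; print("cam",-R.T@c["tvec"].ravel()-[.5009,-.1711,.1825])
go(.5878,-.1768,.06,2.35)
E
```

```text
t: 7.45
eef_pos: [0.5875, -0.1771, 0.182]
tool_rot: [-180.0, 0.1, 2.3]
contact_force: [-0.8, -0.3, -1.1]
grip_width: 0.0639
gripper_force: 24.9
cam [0.06811412 0.00327532 0.16950229]
at [ 0.5875 -0.1771  0.182 ] [-1.7998e+02  6.0000e-02  2.2600e+00] shift cm 0.03 -0.03 12.2 turn -0.09
```

```bash
python3 -m creep '{"motion":[[-1,[0.03,-0.03,3],0],[-1,[0,0,4.5],0],[-1,[0,0,4],0],[-1,[0,0,2.2],0],[-1,[0,0,1],0],[-1,[0,0,0],0],[-1,[0,0,0],0]]}'
python3 -m creep '{"motion":[[-1,[0,0,0.3],0],[-1,[0,0,0.3],0],[-1,[0,0,0.2],0],[-1,[0,0,0],0]]}'
```

```text
t: 8.15
eef_pos: [0.5886, -0.1773, 0.0367]
tool_rot: [180.0, -0.1, 2.2]
contact_force: [0.5, 0.7, -0.8]
grip_width: 0.0639
gripper_force: 24.9
t: 8.55
eef_pos: [0.5881, -0.177, 0.0274]
tool_rot: [-180.0, 0.0, 2.1]
contact_force: [-0.5, 0.7, -1.3]
grip_width: 0.0638
gripper_force: 24.9
```

```bash
python3 -m creep '{"motion":[[-1,[0,0,0.2],0],[-1,[0,0,0.1],0],[-1,[0,0,0.1],0],[-1,[0,0,0],0],[-1,[0,0,0],0]]}' 10
```

```text
t: 9.05
eef_pos: [0.5882, -0.177, 0.0234]
tool_rot: [-180.0, 0.0, 2.1]
contact_force: [-0.8, 0.5, -0.9]
grip_width: 0.0642
gripper_force: 10.0
```

```bash
python3 -m creep '{"motion":[[0.6,[0,0,0],0],[0.6,[0,0,0],0],[0.6,[0,0,0],0],[0.6,[0,0,0],0],[0.6,[0,0,0],0]]}'
python3 -m creep '{"motion":[[0.6,[0,0,-1],0],[0.6,[0,0,-3],0],[0.6,[0,0,-4],0],[0.6,[0,0,-5],0],[0.6,[0,0,-3],0],[0.6,[-4,0,0],0],[0.6,[-5,0,0],0],[0.6,[0,0,0],0],[0.6,[0,0,0],0]]}'
python3 - <<'E'
from h import *
c=read_camera("wrist"); cv2.imwrite("pics/w3.png",c["color"]); np.savez("w3.npz",**c)
print(telemetry.state()["eef_pos"])
m=mask(c,0,6,150,60)|mask(c,174,180,150,60)
for k in blobs(m,100): print("red",k[:,0].mean(0),rect(c,k,.046))
for k in blobs(mask(c,22,34,140,90),20): print("yel",rect(c,k,.02))
for k in blobs(mask(c,5,20,180,90),20): print("or",rect(c,k,.032))
E
```

```text
t: 9.55
eef_pos: [0.5882, -0.177, 0.0234]
tool_rot: [180.0, 0.0, 2.1]
contact_force: [-0.0, -0.2, -0.4]
grip_width: 0.0732
gripper_force: 0.0
t: 10.45
eef_pos: [0.4979, -0.1805, 0.1844]
tool_rot: [180.0, -0.1, 2.1]
contact_force: [-0.2, -0.4, 0.4]
grip_width: 0.073
gripper_force: 0.0
[ 0.49893994 -0.18064049  0.1844038 ]
red [320.12121212 103.57070707] ((587.4110107421875, -176.98385620117188), (39.49217224121094, 60.2281494140625), 1.977327585220337)
yel ((524.010986328125, -102.4432601928711), (11.472618103027344, 15.236635208129883), 1.969780445098877)
or ((669.6030883789062, -96.34180450439453), (2.6310455799102783, 10.7969970703125), 1.9942444562911987)
```

View pics/w3.png

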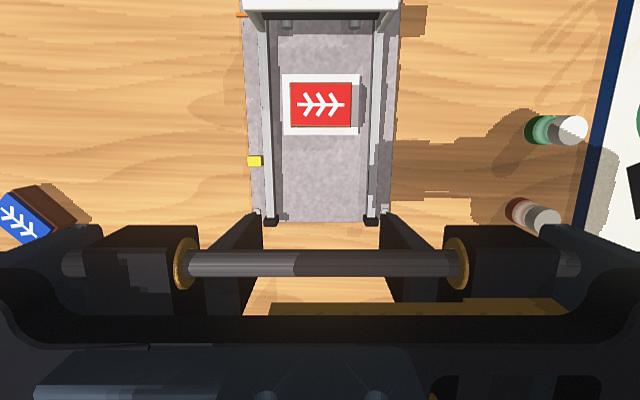

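The stamp is seated at (320,104), measured centre (0.587,-0.177), upright. The roller is still at home. Next I move over the handle with the tool turned 90°.

```bash
python3 -m creep '{"motion":[[1,[2.5,0,0],0],[1,[4.5,0,0],0],[1,[5,0,0],0],[1,[3.5,0,0],0],[1,[1.9,0,0],0],[1,[0,0,0],-8.2],[1,[0,0,0],-8.2],[1,[0,0,0],-8.2],[1,[0,0,0],-8.2],[1,[0,0,0],-8.2]]}' 
python3 -m creep '{"motion":[[1,[0,0,0],-8.2],[1,[0,0,0],-8.2],[1,[0,0,0],-8.2],[1,[0,0,0],-8.2],[1,[0,0,0],-8.2],[1,[0,0,0],-8.2],[1,[0,0,0],0],[1,[0,0,0],0]]}' 
python3 - <<'E'
from h import *
c=read_camera("wrist"); cv2.imwrite("pics/w4.png",c["color"]); np.savez("w4.npz",**c)
go(.673,-.1735,.094,92.2)
for k in blobs(mask(c,22,34,140,90),20): print("yel",k[:,0].mean(0),rect(c,k,.02))
for k in blobs(mask(c,5,20,180,90),20): print("or",k[:,0].mean(0),rect(c,k,.032))
print(proj(c,[[.673,-.1735,.132]]))
E
```

```text
t: 11.5
eef_pos: [0.6734, -0.1737, 0.1834]
tool_rot: [180.0, -0.0, 43.5]
contact_force: [0.3, 0.4, 0.1]
grip_width: 0.091
gripper_force: 0.0
t: 12.3
eef_pos: [0.6729, -0.1737, 0.1834]
tool_rot: [180.0, 0.0, 92.1]
contact_force: [-0.7, -0.3, 0.6]
grip_width: 0.0912
gripper_force: 0.0
at [ 0.6727 -0.1737  0.1834] [179.99  -0.    92.12] shift cm 0.02 0.03 8.94 turn -0.08
yel [188.91304348 117.65217391] ((524.1196899414062, -102.1607666015625), (11.059611320495605, 15.057503700256348), 2.7899270057678223)
or [321.21875 118.5    ] ((670.0742797851562, -97.89271545410156), (2.1347548961639404, 15.417853355407715), 2.057973861694336)
[[321.55356355 214.33326606]]
```

View pics/w4.png

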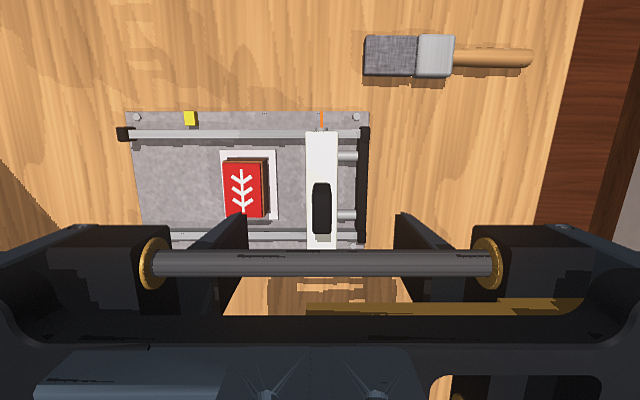

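The handle top is at (321,208), centred where predicted. The pointer is at (321,118) and the clip at (189,118). I'll descend and grip at about 45 N.

```bash
python3 -m creep '{"motion":[[1,[0,0,2.5],0],[1,[0,0,3.5],0],[1,[0,0,2],0],[1,[0,0,0.8],0],[1,[0,0,0],0],[1,[0,0,0],0]]}' 
python3 -m creep '{"motion":[[-1,[0,0,0],0],[-1,[0,0,0],0],[-1,[0,0,0],0],[-1,[0,0,0],0],[-1,[0,0,0],0],[-1,[0,0,0],0],[-1,[0,0,0],0],[-1,[0,0,0],0],[-1,[0,0,0],0],[-1,[0,0,0],0]]}' 45
python3 - <<'E'
from h import *
c=read_camera("wrist")
for k in blobs(mask(c,22,34,140,90),20): print("yel",rect(c,k,.02))
for k in blobs(mask(c,5,20,180,90),20): print("or",rect(c,k,.032))
go(.673-.1459,-.1735-.0056,.095,92.2)
E
```

```text
t: 12.95
eef_pos: [0.6729, -0.1741, 0.0966]
tool_rot: [179.9, 0.0, 92.3]
contact_force: [-0.9, 0.0, 0.9]
grip_width: 0.0917
gripper_force: 0.0
t: 13.95
eef_pos: [0.6723, -0.1739, 0.0954]
tool_rot: [180.0, -0.0, 92.3]
contact_force: [2.0, -0.3, -1.5]
grip_width: 0.0156
gripper_force: 45.0
yel ((524.2747802734375, -102.14163970947266), (11.086112022399902, 14.838193893432617), 2.413672685623169)
or ((669.0518188476562, -98.10551452636719), (1.5585895776748657, 16.347963333129883), 2.2083046436309814)
at [ 0.6722 -0.1738  0.0954] [ 1.7999e+02 -1.0000e-02  9.2310e+01] shift cm 0.06 -14.52 0.04 turn 0.11
```

```bash
python3 -m creep '{"motion":[[-1,[0,-0.5,0],0],[-1,[0,-1,0],0],[-1,[0,-1.5,0],0],[-1,[0,-1.5,0],0],[-1,[0,-1.5,0],0],[-1,[0,-1.5,0],0],[-1,[0,-1.5,0],0],[-1,[0,-1.5,0],0],[-1,[0,-1,0],0],[-1,[0,-0.5,0],0]]}'
python3 -m creep '{"motion":[[-1,[0,-0.8,0],0],[-1,[0,-0.8,0],0],[-1,[0,-0.6,0],0],[-1,[0,-0.3,0],0],[-1,[0,0,0],0],[-1,[0,0,0],0]]}'
python3 - <<'E'
from h import *
for n in ("wrist","top"):
    c=read_camera(n); cv2.imwrite(f"pics/{n}5.png",c["color"])
    for k in blobs(mask(c,22,34,140,90),2): print(n,"yel",k[:,0].mean(0),rect(c,k,.02))
    for k in blobs(mask(c,5,20,180,90),20): 
        if cv2.contourArea(k)<200: print(n,"or",k[:,0].mean(0),rect(c,k,.032))
    m=mask(c,0,6,150,60)|mask(c,174,180,150,60)
    for k in blobs(m,30): print(n,"red",k[:,0].mean(0),rect(c,k,.046))
go(.673-.1459,-.1735-.0056,.095,92.2)
E
```

```text
t: 15.0
eef_pos: [0.5514, -0.1785, 0.0955]
tool_rot: [179.9, -0.0, 92.3]
contact_force: [9.0, 4.4, -7.5]
grip_width: 0.0155
gripper_force: 45.0
t: 15.6
eef_pos: [0.5271, -0.1794, 0.0954]
tool_rot: [179.9, -0.0, 92.3]
contact_force: [9.5, 4.4, -7.8]
grip_width: 0.016
gripper_force: 45.0
wrist yel [316.  114.5] ((519.8546752929688, -102.26901245117188), (3.2696475982666016, 14.817459106445312), 2.0602242946624756)
wrist yel [324.90909091 114.5       ] ((527.173583984375, -101.98843383789062), (3.2673299312591553, 14.815545082092285), 2.304150104522705)
wrist or [320.54 116.  ] ((523.5580444335938, -103.674072265625), (2.337944984436035, 16.348896026611328), 2.1925904750823975)
wrist red [397.21848739 201.59103641] ((585.51953125, -165.54608154296875), (40.85567855834961, 39.607391357421875), 1.6967580318450928)
top yel [196.88 172.32] ((704.6790161132812, 400.3829040527344), (33.660926818847656, 16.91884422302246), 77.38383483886719)
top yel [344.71428571 226.14285714] ((523.5512084960938, -101.26421356201172), (13.424797058105469, 6.705789089202881), 89.941650390625)
top red [176.14285714 147.28571429] ((785.0602416992188, 462.9563903808594), (30.394075393676758, 33.66535568237305), 0.0031482065096497536)
at [ 0.5272 -0.1794  0.0955] [ 1.7992e+02 -1.0000e-02  9.2300e+01] shift cm 0.03 -0.01 0.05 turn 0.1
```

View pics/wrist5.png

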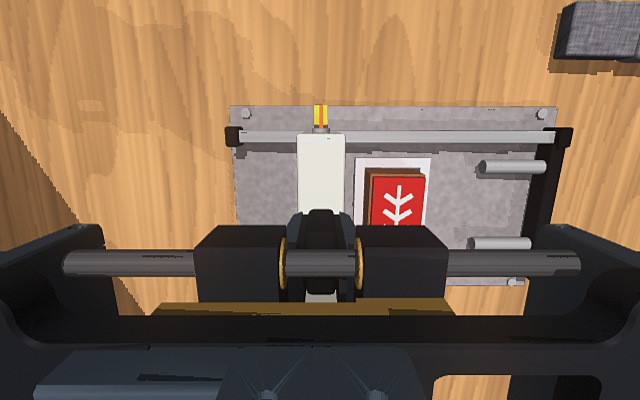

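The orange pointer at (320,116) is centred over the yellow clip, and the stamp is still seated. Handing in.

```bash
python3 -c "
from plant import arm
print(arm.finish_job())"
```

```text
the job is handed in; nothing more can be done
None
```

The red stamp is seated in the pocket, rubber face up, and the gripper is holding the ink roller with its pointer measured within about 1 mm of the clip's middle; I've handed the job in, but it returned no verdict.

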